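Lock a specimen carrier to a microscope stage with a T-head key

TASK

Slide the aluminium specimen carrier across the microscope stage until its far and left edges sit fully against the two steel fences, which brings its slot over the slot in the stage. Then take the T-head locking key from its blue stand, pass its head lengthwise down through both slots until its round flange rests on the carrier, turn it a quarter turn so that the head locks crosswise under the stage, and let go, with the carrier still home against both fences. Leave the beaker, the amber jar and the blue slide box where they are.

Things in the scene. Friction and masses are not known exactly. Their poses are not given: they have to be found in the camera images.
- stage: Fixed microscope stage base, white sides, grey top plate 220 (its x) x 200 (its y) mm, flat top 55 mm above the bench; origin: centre of its underside on the bench. Stands on the left or right, yawed up to 0.3 rad. Two steel fences meet in its far left corner. The top plate is 10 mm thick with 45 mm of hollow below; one through slot, which the carrier may cover.
- fence_corner (a point): Inner corner where the two steel fences meet, on the stage's top surface (stage x +85, y +75, z +55 mm); axes as the stage's. The far fence's inner face is at this x, the left fence's at this y. Fences are 20 mm wide and 10 mm high above the top.
- stage_slot (a point): Centre of the slot in the stage's top plate, on the top surface (stage x +53, y +33, z +55 mm); axes as the stage's. The slot is 18 mm (x) by 43 mm (y), long way along y. With the carrier home, its slot centre lies exactly over this point.
- carrier_centre (a point): Centre (half-way up) of the loose aluminium carrier plate, 100 (its x) x 84 (its y) x 14 mm, 0.35 kg, lying on the stage, a glass slide in its near half. Too wide to grasp: push its near (-x) and right (-y) edges. Starts 20 to 50 mm short of home each way, yawed up to 0.2 rad. Home: +x edge on the far fence, +y edge on the left fence; centre at stage x +35, y +33, z +62 mm.
- carrier_slot (a point): Centre of the carrier's through slot, on its underside (carrier x +18, y 0 mm from its centre); axes as the carrier's. The slot is 22 mm (x) by 47 mm (y).
- key_grip (a point): Centre of the black bar handle of the loose T-head key (0.12 kg), the point to grip. Handle: 56 mm long (key x) x 13 wide (key y) x 25 high, orange stripe on top along key x; key z up. Below: a 10 mm neck, then a steel flange 32 mm across, 5 mm thick, underside 27.5 mm below this point. Symmetric under a half turn. Fully seated, this point is 41.5 mm above the stage's top surface.
- key_head (a point): Centre of the key's steel T-head, 36 mm long (key x, same way as the handle) x 12 wide x 8 high, on a 10 mm stem, 59.5 mm straight below the grip point (head bottom 63.5 below it). At the start the key hangs upright by its flange in the blue stand; fully seated the head hangs about 4 mm clear below the stage's top plate.
- stand: Fixed blue key stand, 90 x 70 mm, top 45 mm above the bench, on a 110 x 90 x 3 mm rubber foot; origin: centre of its underside. The key hangs in its slot, 47 mm (stand x) by 21 mm (stand y), and lifts out straight up.
- beaker_centre (a point): Centre of a glass beaker, 68 mm across, 85 mm high; bystander.
- vial_centre (a point): Centre of an amber jar with black cap, 44 mm across, 75 mm high; bystander.
- slidebox_centre (a point): Centre of a blue slide box, 50 x 90 x 34 mm; bystander.
There are look-alikes about, which are no part of the job. Of the things like the part that bears carrier_centre, leave any that is green; of the rest the smaller one is meant. Leave any red look-alike of the part that bears key_grip alone.

How it is judged:
By the outcome, as a careful person would: the job done as asked, in the order asked, and still so for the second after the job is handed in, with the robot touching nothing.
It also fails if it takes over 72 s, if anything falls off the work surface, if the arm or the gripper's body presses on something with over 40 N, if the wrist force passes 120 N, or if a joint passes its speed limit or range.

ROBOT

A 6-joint arm with a two-finger parallel gripper is mounted at the origin on the work surface. World frame = base frame: x ahead of the robot, y to its left, z up, the work surface at z = 0. Lengths are in m, angles in rad, forces in N, time in s.
With the tool pointing down it reaches from about 0.425 to 1.125 m from the base axis. Payload 14.9 kg.
Tool frame: the origin (TCP) lies at the very end of the fingers, on their centre line; the grasp point (between the pads) lies 19 mm behind it; z points along the fingers, x is the direction in which the jaws open and shut, and the axes are right-handed (so a half turn about z gives the same grasp; the last joint's range is limited). The gripper opens to 91 mm and grips with 3 to 60 N. Pads are 32 mm wide; open, the fingers measure 118 mm over their backs; the gripper's body (76 mm by 178 mm) begins 60 mm behind the grasp point.
Start: joints at [-1.345, 0.379, 1.734, -0, 1.028, -0.033], TCP at [0.179, -0.677, 0.176] pointing down, gripper open.
Joint ranges: [-2.77, 2.77], [-0.74, 2.19], [0, 2.66], [-1.06, 4.2], [0.31, 2.87], [-3.08, 3.08]. Speed limits (rad/s): [1.89, 1.89, 2.39, 3.14, 3.14, 3.14].

INTERFACE

Orientations are given as [roll, pitch, yaw] about the fixed x, y, z axes, in that order (R = Rz(yaw) Ry(pitch) Rx(roll)).
In Python, from cell import ctrl gives the robot as it stands. The module is installed in compiled form; this text tells all that it offers.
- The arm moves only by the tool carry_out, never from a script. Its argument "series" is a list of rows, each a list of 5 numbers: the closure in counts, from 0 (fully open) to 255 (shut), then the shift along the tool's x, y, z in m, then the turn about the tool's z in degrees. A call has 1 to 12 rows; each row shifts and turns the pose as measured when the row begins, along the tool's axes as they then stand; what a row does not reach is not made up. A row lasts 1/8 s, in which the tool goes at most 62.5 mm and 10.7 degrees, less where a joint would pass 70% of its speed; a pose out of reach is approached as far as the arm can. A call is refused whole if a number of a shift passes 0.0625 or a number of a turn 10.7, either way. A call with a gripper value outside its range is refused whole. The fingers move at their own pace and stop on an object; the grip force is fixed at half the most. Time passes only in rows, so rows that do not move let the fingers close. It gives the time, the measured TCP pose, the force and the opening at its end, in the units of the state.
- ctrl.sense(): the state, without advancing time (a new reading comes with each control period).
- ctrl.grab_frame(name): name is "scene" or "top"; returns a dict with "pixels" (384x512x3 uint8, blue, green, red), "intrinsics" (3x3 intrinsics, pixels), "k1" (the pictures are not rectified: a ray, as slopes to the right and down, at radius r is drawn at 1 + k1 r^2 times it, then the intrinsics apply), "rvec" (rotation vector, rad) and "tvec" (3), from world to camera coordinates, as OpenCV has them. Camera axes: x right, y down, z forward; pixel columns grow to the right and rows downward; lengths in m; the calibration is good to about 2 mm. A picture is of the moment at which its call begins. There is no depth.
- ctrl.sign_off(): hands the job in, once; it reports no verdict.
The state is a dict: "clock": time; "joints": joint angles; "joint_vel": joint speeds; "tau": joint torques, N m; "eef_pos": TCP position; "eef_rot": TCP orientation; "wrist_force": force on the tool from outside, world axes, zero at the start; "torque": the same for the moment, N m; "opening": opening from 0.0 (shut) to 1.0 (fully open).
Only numpy, scipy, OpenCV 4.12 (cv2) and the standard library are available. Lean on these libraries where they do the work, as an engineer would, in place of code of your own. Each camera call takes 0.05 s, during which the arm holds its last target. There are 200 camera calls.

## Working session

There is one attempt and no reset: what is moved stays moved. The work goes in short steps, Python scripts to look and compute and a tool call to move; the robot and the scene stay as the last step left them, time stands still between calls to the robot, and variables do not carry over. Pictures are saved under pics/ and viewed, about 8 in all and at most 12, crops included, and the job is handed in when it is done.

Besides the shell and the picture viewer there is one more tool, called after ">>>" by a JSON object that holds its "op" and its "data". carry_out: Moves the arm, as the interface text tells. Its arguments: {"type":"object","properties":{"series":{"type":"array","items":{"type":"array","items":{"type":"number"}}}},"required":["series"]}

```bash
mkdir -p pics
cat > h.py <<'E'
import numpy as np, cv2
from cell import ctrl
def grab(n):
    f=ctrl.grab_frame(n); return f
def ray(f,u,v):
    K=np.array(f["intrinsics"]);d=np.array([(u-K[0,2])/K[0,0],(v-K[1,2])/K[1,1]])
    s=d.copy()
    for _ in range(20): s=d/(1+f["k1"]*(s@s))
    R=cv2.Rodrigues(np.array(f["rvec"],float))[0];t=np.array(f["tvec"],float).ravel()
    return -R.T@t, R.T@np.array([s[0],s[1],1.])
def onz(f,u,v,z):
    o,d=ray(f,u,v); return o+d*(z-o[2])/d[2]
def proj(f,P):
    K=np.array(f["intrinsics"]);R=cv2.Rodrigues(np.array(f["rvec"],float))[0]
    c=R@np.array(P,float)+np.array(f["tvec"],float).ravel(); s=c[:2]/c[2]; s=s*(1+f["k1"]*(s@s))
    return np.array([K[0,0]*s[0]+K[0,2],K[1,1]*s[1]+K[1,2]])
E
python3 - <<'E'
from h import *
for n in("top","scene"):
    f=grab(n);np.save(n+".npy",f,allow_pickle=True)
    cv2.imwrite(f"pics/{n}0.png",cv2.resize(f["pixels"],(800,600),interpolation=cv2.INTER_CUBIC))
    print(n,np.round(f["intrinsics"],1).tolist(),f["k1"],ray(f,256,192))
s=ctrl.sense();print(s)
E
```

```text
top [[388.8, 0.0, 257.4], [0.0, 388.8, 186.1], [0.0, 0.0, 1.0]] -0.05554711149079634 (array([0.34455612, 0.0890701 , 1.03000982]), array([ 0.18971452, -0.02220061, -0.98171096]))
scene [[425.6, 0.0, 252.8], [0.0, 425.6, 188.0], [0.0, 0.0, 1.0]] -0.07244769179526635 (array([1.0809522 , 0.58639243, 0.74519781]), array([-0.54096035, -0.50705629, -0.67111953]))
{'clock': 0.1, 'joints': array([-1.34529112e+00,  3.79344780e-01,  1.73473678e+00,  1.34676492e-07,
        1.02851369e+00, -3.32865214e-02]), 'joint_vel': array([-0.00109675, -0.00264962, -0.00263999, -0.00101546,  0.00190971,
        0.00078759]), 'tau': array([-2.03358763e-04, -7.65034533e+01, -4.35288835e+01,  6.51503191e-02,
        3.98532150e-02, -3.09015593e-05]), 'eef_pos': array([ 0.17905183, -0.67629355,  0.17585467]), 'eef_rot': array([-3.14155917e+00,  1.00203206e-03, -1.31200465e+00]), 'wrist_force': array([ 0.65893587, -0.06946306,  0.02375553]), 'torque': array([ 0.02305459, -0.01370237,  0.0394286 ]), 'opening': 1.0063712604221937}
```

View pics/top0.png

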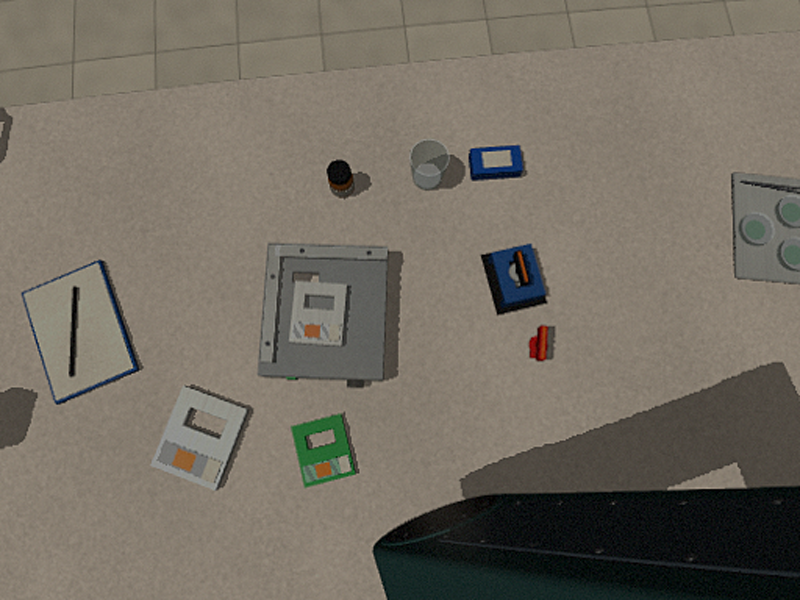

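View pics/scene0.png

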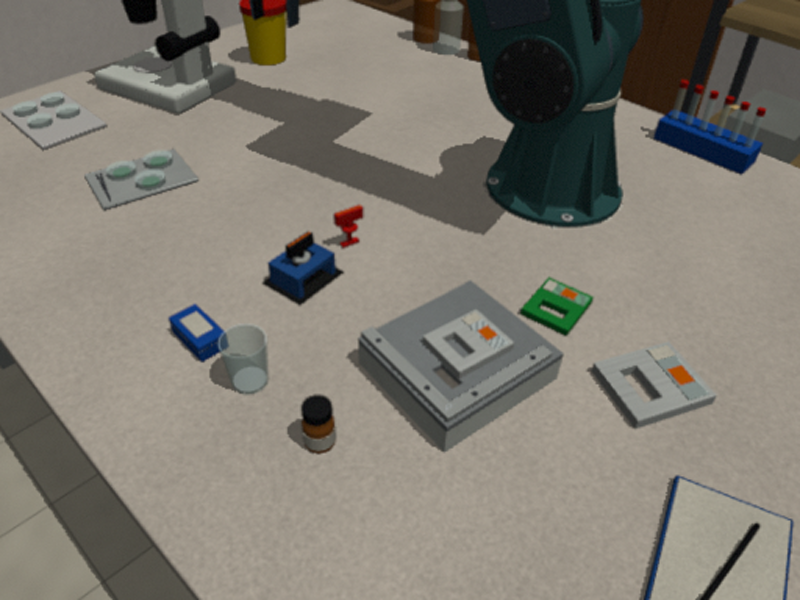

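Top view (800-wide): the stage spans (265,245) to (390,380) with fences at the top and left. The carrier is on it at (320,312), the key in its stand is at (520,270), and the red decoy is at (540,343). I'll zoom in for edges.

Run:
```python
from h import *
f=np.load("top.npy",allow_pickle=True).item();im=f["pixels"]
a=im[148:250,160:258];b=im[148:205,300:360]
A=cv2.resize(a,None,fx=5,fy=5,interpolation=cv2.INTER_NEAREST);B=cv2.resize(b,None,fx=5,fy=5,interpolation=cv2.INTER_NEAREST)
c=np.zeros((max(len(A),len(B)),A.shape[1]+B.shape[1]+4,3),np.uint8);c[:len(A),:A.shape[1]]=A;c[:len(B),-B.shape[1]:]=B
cv2.imwrite("pics/crop1.png",c);print(c.shape)
```

```text
(510, 794, 3)
```

View pics/crop1.png

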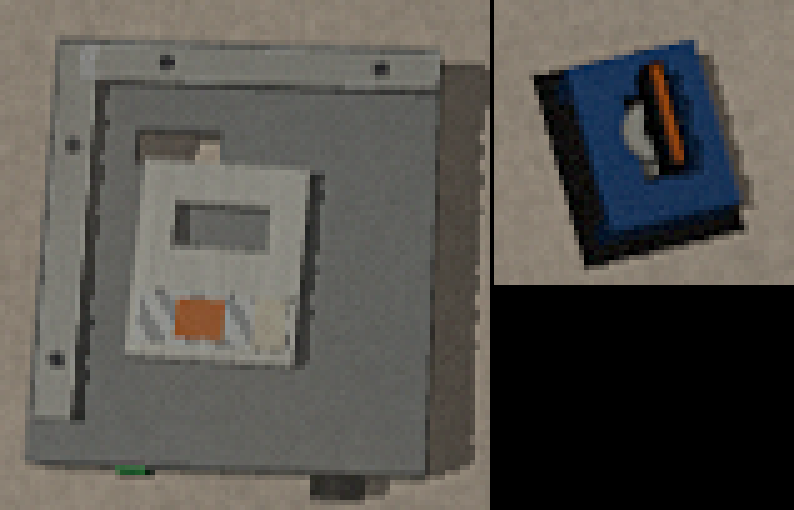

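The crop shows these corners: stage fence outer corner (58,37), near corners (25,462) and (425,475); carrier (145,160), (312,170), (296,368), (125,353); key stripe (655,65) to (680,165). Next I'll fit poses from them.

```bash
cat > fit.py <<'E'
from h import *
def fit(local,world):
    L=np.array(local,float);W=np.array(world)[:,:2];l=L-L.mean(0);w=W-W.mean(0)
    th=np.arctan2((l[:,0]*w[:,1]-l[:,1]*w[:,0]).sum(),(l*w).sum())
    R=np.array([[np.cos(th),-np.sin(th)],[np.sin(th),np.cos(th)]])
    t=W.mean(0)-R@L.mean(0); res=(R@L.T).T+t-W
    return th,R,t,np.round(res*1000,1).tolist()
E
python3 - <<'E'
from fit import *
f=np.load("top.npy",allow_pickle=True).item()
w=lambda u,v,z,u0=0,x0=160:onz(f,x0+(u-u0+.5)/5-.5,148+(v+.5)/5-.5,z)
S=[w(58,37,.065),w(440,50,.065),w(25,462,.055),w(427,475,.055),w(440,91,.065),w(75,418,.065)]
th,R,t,r=fit([(105,95),(105,-105+0),(-110,100-5),(-110,-105),(85,-105),(-85,75)] and [(.105,.095),(.105,-.1),(-.11,.1),(-.11,-.1),(.085,-.1),(-.085,.075)],S);print("stage",th,t,r)
print([np.round(R.T@(p[:2]-t)*1000,1).tolist() for p in S])
C=[w(145,160,.069),w(312,170,.069),w(296,368,.069),w(125,353,.069)]
tc,Rc,c,rc=fit([(.05,.042),(.05,-.042),(-.05,-.042),(-.05,.042)],C);print("carrier",tc,c,rc)
print("carrier in stage",R.T@(c-t),tc-th)
K=[w(655,65,.085,494,300),w(680,165,.085,494,300)]
print("key",K,np.mean(K,0),np.arctan2(*(K[0]-K[1])[1::-1]),np.linalg.norm(K[0]-K[1]))
B=[w(565,72,.045,494,300),w(692,40,.045,494,300),w(742,203,.045,494,300),w(610,238,.045,494,300)]
print("stand",np.round(B,3).tolist(),np.mean(B,0))
E
```

```text
stage -0.13591471785177042 [0.53161798 0.19288903] [[-3.2, -1.7], [-1.0, 0.7], [-0.3, -0.4], [0.7, 0.4], [0.9, 1.1], [3.0, -0.1]]
[[108.0, 97.1], [106.1, -100.5], [-109.8, 100.4], [-110.6, -100.5], [84.3, -101.2], [-88.0, 74.7]]
carrier -0.17740766718659762 [0.5244327  0.20047925] [[0.3, -0.8], [-0.1, 0.3], [0.8, 0.9], [-1.0, -0.4]]
carrier in stage [-0.00814746  0.00654664] -0.041492949334827195
key [array([ 0.58657411, -0.13148946,  0.085     ]), array([ 0.53395757, -0.13619968,  0.085     ])] [ 0.56026584 -0.13384457  0.085     ] 0.08928189222468162 0.05282695026210298
stand [[0.598, -0.093, 0.045], [0.608, -0.162, 0.045], [0.518, -0.175, 0.045], [0.508, -0.104, 0.045]] [ 0.55813837 -0.13350838  0.045     ]
```

```bash
cat > go.py <<'E'
# prints shift in tool axes to a target; usage: go.py [s|w] x y z yaw  (s: stage mm coords & yaw rel. stage)
from h import *; import sys
th=-0.136;t=np.array([.5316,.1929])
m=sys.argv[1];x,y,z,yw=map(float,sys.argv[2:6])
Rs=np.array([[np.cos(th),-np.sin(th)],[np.sin(th),np.cos(th)]])
if m=="s": p=t+Rs@np.array([x,y])/1000; z/=1000; yw+=th
else: p=np.array([x,y])
s=ctrl.sense();e=s["eef_pos"];ps=s["eef_rot"][2]
d=p-e[:2]
dy=(yw-ps+np.pi)%(2*np.pi)-np.pi
T=np.array([[np.cos(ps),np.sin(ps)],[np.sin(ps),-np.cos(ps)]])
o=T@d
print("tool shift",np.round([*o,e[2]-z],4),"turn(deg, world yaw +; tool z turn = minus)",round(np.degrees(dy),1),"tgt",p.round(4),"F",s["wrist_force"].round(1),"open",round(s["opening"],3),"t",round(s["clock"],2),"rot",s["eef_rot"].round(3),"in stage",(Rs.T@(e[:2]-t)*1000).round(1),e[2].round(4))
E
python3 go.py w .5 -.3 .15 -1.707; python3 go.py s -85 8 100 -1.5708
```

```text
tool shift [-0.2816 -0.4066  0.0259] turn(deg, world yaw +; tool z turn = minus) -22.6 tgt [ 0.5 -0.3] F [ 0.7 -0.1  0. ] open 1.006 t 0.1 rot [-3.142e+00  1.000e-03 -1.312e+00] in stage [-231.4 -909. ] 0.1759
tool shift [-0.7901 -0.4879  0.0759] turn(deg, world yaw +; tool z turn = minus) -22.6 tgt [0.4485 0.2124] F [ 0.7 -0.1  0. ] open 1.006 t 0.1 rot [-3.142e+00  1.000e-03 -1.312e+00] in stage [-231.4 -909. ] 0.1759
```

>>> {"op": "carry_out", "data": {"series": [[128,-0.035,-0.051,0.003,0],[128,-0.035,-0.051,0.003,0],[128,-0.035,-0.051,0.003,0],[128,-0.035,-0.051,0.003,0],[128,-0.035,-0.051,0.003,0],[128,-0.035,-0.051,0.003,0],[128,-0.035,-0.051,0.003,0],[128,-0.035,-0.051,0.003,0]]}}

```text
clock: 1.1
eef_pos: [0.5036, -0.2978, 0.1505]
eef_rot: [3.141, 0.002, -1.318]
wrist_force: [0.4, -0.1, -0.2]
opening: 0.498
```

```bash
python3 go.py s -85 8 120 -1.5708
```

```text
tool shift [-0.5078 -0.0741  0.0305] turn(deg, world yaw +; tool z turn = minus) -22.3 tgt [0.4485 0.2124] F [ 0.4 -0.1 -0.2] open 0.498 t 1.1 rot [ 3.141e+00  2.000e-03 -1.318e+00] in stage [  38.8 -490. ] 0.1505
```

>>> {"op": "carry_out", "data": {"series": [[128,-0.06,-0.009,0,0],[128,-0.06,-0.009,0,0],[128,-0.06,-0.009,0,0],[128,-0.06,-0.009,0,0],[128,-0.06,-0.009,0.003,0],[128,-0.06,-0.009,0.004,0],[128,-0.06,-0.009,0.005,0],[128,-0.06,-0.009,0.005,0],[128,0,0,0,8],[128,0,0,0,8],[128,0,0,0,6]]}}

```text
clock: 2.48
eef_pos: [0.45, 0.203, 0.1329]
eef_rot: [3.141, 0.001, -1.706]
wrist_force: [0.2, 1.2, -0.1]
opening: 0.497
```

```bash
python3 go.py s -85 8 60 -1.5708
```

```text
tool shift [-0.0091  0.0028  0.0729] turn(deg, world yaw +; tool z turn = minus) -0.0 tgt [0.4485 0.2124] F [ 0.2  1.2 -0.1] open 0.497 t 2.48 rot [ 3.141e+00  1.000e-03 -1.706e+00] in stage [-82.2  -1.1] 0.1329
```

>>> {"op": "carry_out", "data": {"series": [[128,-0.009,0.006,0.02,0],[128,0,0,0.025,0],[128,0,0,0.02,0],[128,0,0,0.006,0],[128,0,0,0,0]]}}

```text
clock: 3.1
eef_pos: [0.445, 0.2133, 0.0602]
eef_rot: [3.141, 0.001, -1.708]
wrist_force: [0.6, 0.1, 0.0]
opening: 0.5
```

```bash
python3 go.py s -31 8 60 -1.5708
python3 - <<'E'
from h import *
f=grab("scene");cv2.imwrite("pics/s1.png",cv2.resize(f["pixels"][160:300,200:380],None,fx=4.2,fy=4.2,interpolation=cv2.INTER_CUBIC))
E
```

```text
tool shift [ 0.0004 -0.0576  0.0002] turn(deg, world yaw +; tool z turn = minus) 0.1 tgt [0.502 0.205] F [0.6 0.1 0. ] open 0.5 t 3.1 rot [ 3.141e+00  1.000e-03 -1.708e+00] in stage [-88.6   8.4] 0.0602
```

View pics/s1.png

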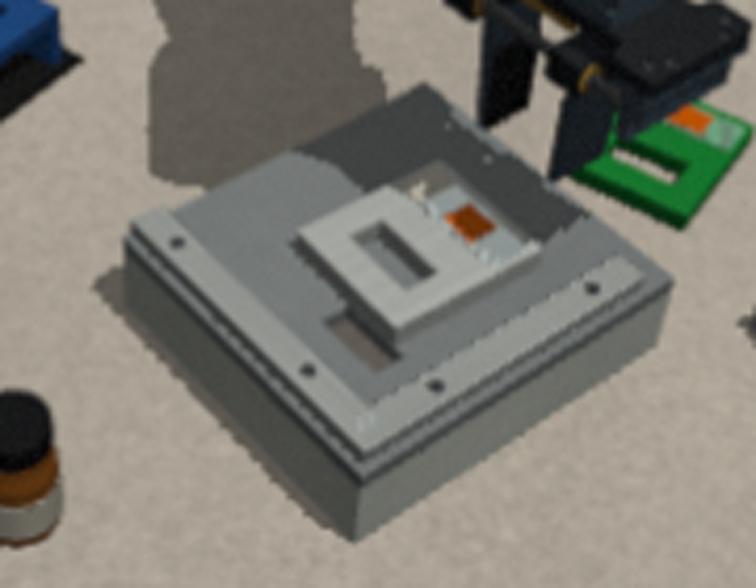

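Run:
```python
from h import *
f=np.load("scene.npy",allow_pickle=True).item()
th=-0.136;t=np.array([.5316,.1929]);R=np.array([[np.cos(th),-np.sin(th)],[np.sin(th),np.cos(th)]])
def P(x,y,z):
    p=t+R@np.array([x,y])/1000
    return ((proj(f,[*p,z/1000])-[200,160]+.5)*4.2).round(0)
for n,q in dict(farcorner=(110,100,55),nearR=(-110,-100,55),nearL=(-110,100,55),tcp=(-88.6,8.4,60),f1=(-72,8+23,60),f1b=(-104,8+23,60),f2=(-72,8-23,60),cn=(-58+0,8,69)).items(): print(n,P(*q))
```

```text
farcorner [366. 478.]
nearR [425.  81.]
nearL [676. 277.]
tcp [528. 191.]
f1 [536. 227.]
f1b [577. 202.]
f2 [478. 180.]
cn [490. 202.]
```

Run:
```python
from h import *
f=grab("scene");c=f["pixels"][160:225,285:360].astype(float)
c=np.clip(c*2.2,0,255).astype(np.uint8)
cv2.imwrite("pics/s2.png",cv2.resize(c,None,fx=8,fy=8,interpolation=cv2.INTER_CUBIC))
```

```text
(no output)
```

View pics/s2.png

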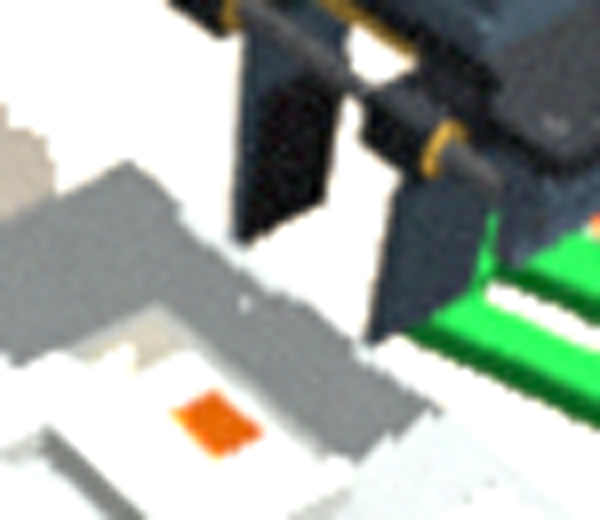

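Run:
```python
from h import *
f=np.load("scene.npy",allow_pickle=True).item()
th=-0.136;t=np.array([.5316,.1929]);R=np.array([[np.cos(th),-np.sin(th)],[np.sin(th),np.cos(th)]])
def P(x,y,z):
    p=t+R@np.array([x,y])/1000
    return (proj(f,[*p,z/1000])).round(1)
for z in (60,70,80,90,100): print(z,P(-72.6,31,z),P(-72.6,-15,z))
for z in (.06,.07,.08,.1):
    print(z,[(R.T@(onz(f,u,v,z)[:2]-t)*1000).round(1) for u,v in((315,190),(331.2,203),(325.6,185.6))])
g=grab("top")
cv2.imwrite("pics/t1.png",cv2.resize(np.clip(g["pixels"][140:260,150:290]*1.,0,255).astype(np.uint8),None,fx=5,fy=5,interpolation=cv2.INTER_CUBIC))
```

```text
60 [327.3 213.4] [313.4 202.3]
70 [327.9 210.3] [313.9 199.2]
80 [328.5 207.1] [314.4 196. ]
90 [329.1 203.9] [314.9 192.8]
100 [329.7 200.7] [315.4 189.6]
0.06 [array([-105.7,  -44.2]), array([-104.7,   11.9]), array([-138.1,  -40.4])]
0.07 [array([-97. , -36.7]), array([-96. ,  18.5]), array([-128.9,  -33. ])]
0.08 [array([-88.3, -29.3]), array([-87.3,  25.1]), array([-119.7,  -25.6])]
0.1 [array([-70.9, -14.5]), array([-69.9,  38.3]), array([-101.4,  -10.9])]
```

View pics/t1.png

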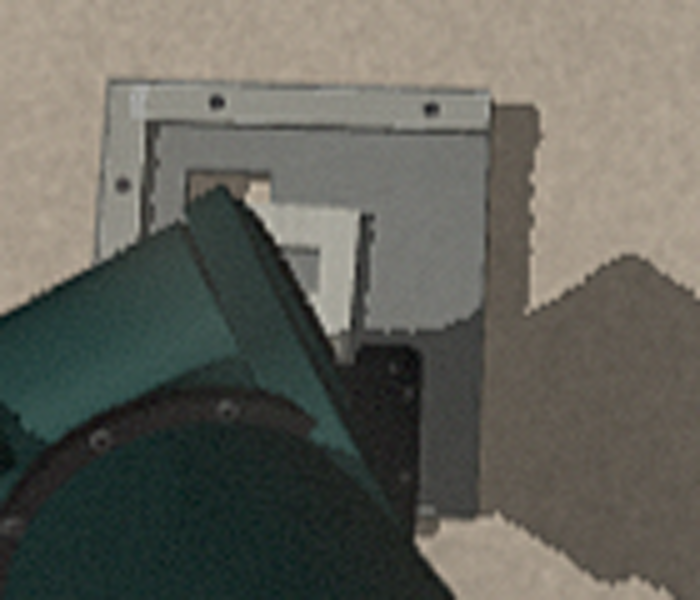

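>>> {"op": "carry_out", "data": {"series": [[255,0,0,0,0],[255,0,0,0,0],[255,0,0,0,0],[255,0,0,0,0],[255,0,0,0,0],[255,0,0,0,0]]}}

```text
clock: 4.0
eef_pos: [0.4463, 0.2138, 0.0622]
eef_rot: [-3.139, 0.003, -1.708]
wrist_force: [0.0, -0.4, -0.8]
opening: 0.003
```

```bash
cat > tip.py <<'E'
from h import *
f=grab("scene");im=f["pixels"]
m=(im.max(2)<40).astype(np.uint8);m[:,:285]=0;m[:,370:]=0;m[230:]=0;m[:140]=0
n,l,st,_=cv2.connectedComponentsWithStats(m)
for k in range(1,n):
    if st[k,4]<15: continue
    v,u=np.where(l==k)
    print(st[k].tolist(),"col:lowest row",[(int(c),int(v[u==c].max())) for c in range(u.min(),u.max()+1,2)])
E
python3 tip.py;  python3 go.py s -31 8 60 -1.5708
```

```text
[295, 140, 75, 57, 1801] col:lowest row [(295, 143), (297, 153), (299, 152), (301, 151), (303, 152), (305, 153), (307, 155), (309, 156), (311, 157), (313, 164), (315, 165), (317, 167), (319, 168), (321, 192), (323, 195), (325, 195), (327, 194), (329, 193), (331, 192), (333, 191), (335, 189), (337, 183), (339, 179), (341, 179), (343, 180), (345, 182), (347, 190), (349, 189), (351, 187), (353, 187), (355, 182), (357, 181), (359, 180), (361, 182), (363, 181), (365, 180), (367, 176), (369, 174)]
tool shift [ 0.0011 -0.0563  0.0022] turn(deg, world yaw +; tool z turn = minus) 0.1 tgt [0.502 0.205] F [-0.5 -0.3  0.4] open 0.006 t 4.05 rot [-3.139e+00  3.000e-03 -1.708e+00] in stage [-87.3   9.1] 0.0622
```

Both views put the fingertips about 40 mm above what the TCP reading says. I'll lower in steps, watching the force.

>>> {"op": "carry_out", "data": {"series": [[128,0,0,0.01,0],[128,0,0,0.01,0],[128,0,0,0.005,0],[128,0,0,0,0]]}}

```text
clock: 4.55
eef_pos: [0.4459, 0.2137, 0.0348]
eef_rot: [-3.14, 0.003, -1.708]
wrist_force: [-0.1, -0.1, -0.4]
opening: 0.411
```

```bash
python3 tip.py;  python3 go.py s -31 8 60 -1.5708
```

```text
[294, 140, 76, 70, 2440] col:lowest row [(294, 153), (296, 163), (298, 162), (300, 161), (302, 161), (304, 163), (306, 170), (308, 171), (310, 173), (312, 174), (314, 198), (316, 199), (318, 198), (320, 197), (322, 195), (324, 193), (326, 186), (328, 209), (330, 209), (332, 207), (334, 206), (336, 205), (338, 204), (340, 203), (342, 195), (344, 193), (346, 201), (348, 198), (350, 197), (352, 193), (354, 192), (356, 191), (358, 190), (360, 188), (362, 187), (364, 189), (366, 185), (368, 184)]
tool shift [ 0.001  -0.0566 -0.025 ] turn(deg, world yaw +; tool z turn = minus) 0.1 tgt [0.502 0.205] F [-0.   1.1 -0.3] open 0.456 t 4.6 rot [-3.139e+00  3.000e-03 -1.708e+00] in stage [-87.6   9. ] 0.035
```

>>> {"op": "carry_out", "data": {"series": [[128,0,0,0.006,0],[128,0,0,0.004,0],[128,0,0,0.003,0],[128,0,0,0,0]]}}

```text
clock: 5.1
eef_pos: [0.4464, 0.2139, 0.0214]
eef_rot: [-3.139, 0.003, -1.708]
wrist_force: [0.6, -0.6, 0.2]
opening: 0.497
```

```bash
python3 tip.py;  python3 go.py s -31 8 20 -1.5708
```

```text
[294, 140, 76, 76, 2473] col:lowest row [(294, 158), (296, 167), (298, 166), (300, 166), (302, 167), (304, 173), (306, 175), (308, 176), (310, 177), (312, 202), (314, 202), (316, 201), (318, 200), (320, 199), (322, 198), (324, 188), (326, 185), (328, 214), (330, 214), (332, 213), (334, 212), (336, 211), (338, 209), (340, 206), (342, 204), (344, 205), (346, 203), (348, 203), (350, 201), (352, 197), (354, 196), (356, 195), (358, 194), (360, 192), (362, 192), (364, 190), (366, 189), (368, 191)]
tool shift [ 0.0012 -0.0562  0.0015] turn(deg, world yaw +; tool z turn = minus) 0.1 tgt [0.502 0.205] F [ 0.5 -0.2 -0.1] open 0.496 t 5.15 rot [-3.139e+00  3.000e-03 -1.708e+00] in stage [-87.2   9.3] 0.0215
```

>>> {"op": "carry_out", "data": {"series": [[128,0,-0.006,0,0],[128,0,-0.006,0,0],[128,0,-0.005,0,0],[128,0,-0.005,0,0],[128,0,-0.005,0,0],[128,0,-0.005,0,0]]}}

```text
clock: 5.9
eef_pos: [0.4796, 0.2091, 0.0218]
eef_rot: [-3.14, 0.003, -1.708]
wrist_force: [-3.7, 0.1, 2.7]
opening: 0.497
```

```bash
python3 go.py s -31 8 20 -1.5708
```

```text
tool shift [ 0.0009 -0.0227  0.0018] turn(deg, world yaw +; tool z turn = minus) 0.1 tgt [0.502 0.205] F [-3.7  0.1  2.7] open 0.497 t 5.9 rot [-3.140e+00  3.000e-03 -1.708e+00] in stage [-53.7   9. ] 0.0218
```

>>> {"op": "carry_out", "data": {"series": [[128,0,-0.005,0,0],[128,0,-0.005,0,0],[128,0,-0.004,0,0],[128,0,-0.003,0,0]]}}

```text
clock: 6.4
eef_pos: [0.4977, 0.2066, 0.0218]
eef_rot: [-3.14, 0.003, -1.708]
wrist_force: [-3.5, 0.9, 2.8]
opening: 0.5
```

>>> {"op": "carry_out", "data": {"series": [[128,0,-0.002,0,0],[128,0,-0.002,0,0]]}}

```text
clock: 6.65
eef_pos: [0.5006, 0.206, 0.0216]
eef_rot: [3.14, 0.002, -1.709]
wrist_force: [-18.8, 7.8, 14.2]
opening: 0.498
```

>>> {"op": "carry_out", "data": {"series": [[128,0,-0.002,0,0]]}}

```text
clock: 6.78
eef_pos: [0.5004, 0.2058, 0.0214]
eef_rot: [3.136, 0.001, -1.709]
wrist_force: [-21.1, 7.9, 16.1]
opening: 0.497
```

>>> {"op": "carry_out", "data": {"series": [[128,0,0.01,0,0],[128,0,0.005,-0.02,0],[128,0,0,-0.03,0],[128,0.03,0,0,-10],[128,0.03,0,0,-10],[128,0,0,0,-10],[128,0,0,0,-10],[128,0,0,0,-10],[128,0,0,0,-10],[128,0,0,0,-10],[128,0,0,0,-10]]}}

```text
clock: 8.15
eef_pos: [0.4845, 0.1467, 0.074]
eef_rot: [-3.138, -0.004, -0.267]
wrist_force: [0.5, 0.4, -0.8]
opening: 0.498
```

```bash
python3 go.py s 35 -66 22 0
```

```text
tool shift [0.0766 0.0038 0.052 ] turn(deg, world yaw +; tool z turn = minus) 7.5 tgt [0.5573 0.1228] F [ 0.5  0.4 -0.8] open 0.498 t 8.15 rot [-3.138 -0.004 -0.267] in stage [-40.4 -52.2] 0.074
```

>>> {"op": "carry_out", "data": {"series": [[128,0,0,0,-7.5],[128,0.038,0.007,0,0],[128,0.038,0.007,0,0],[128,0,0,0.02,0],[128,0,0,0.02,0],[128,0,0,0.01,0],[128,0,0,0,0]]}}

```text
clock: 9.02
eef_pos: [0.5592, 0.1229, 0.022]
eef_rot: [-3.138, -0.008, -0.127]
wrist_force: [0.8, -0.0, -0.4]
opening: 0.495
```

```bash
python3 go.py s 35 -25 22 0;  python3 - <<'E'
from h import *
f=grab("top");cv2.imwrite("pics/t2.png",cv2.resize(f["pixels"][140:260,150:290],None,fx=5,fy=5,interpolation=cv2.INTER_CUBIC))
E
```

```text
tool shift [-0.0015 -0.0407 -0.    ] turn(deg, world yaw +; tool z turn = minus) -0.5 tgt [0.5629 0.1634] F [ 0.8 -0.  -0.4] open 0.495 t 9.03 rot [-3.138 -0.008 -0.127] in stage [ 36.8 -65.7] 0.022
```

View pics/t2.png

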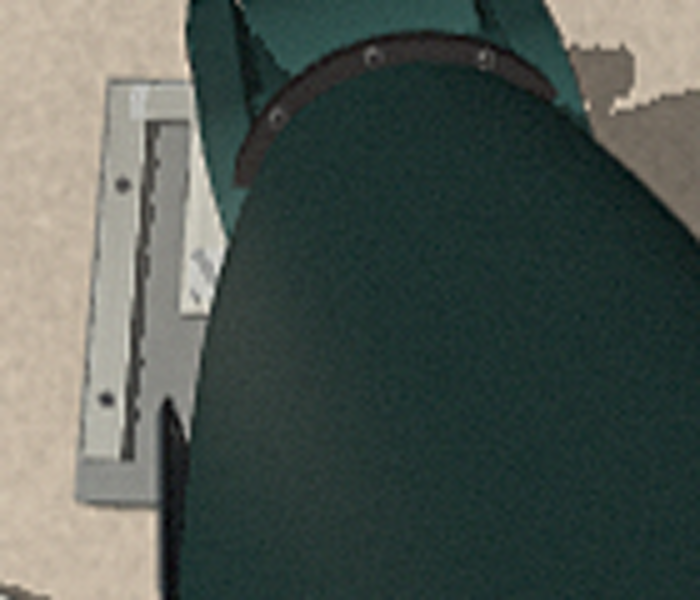

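>>> {"op": "carry_out", "data": {"series": [[128,0,-0.006,0,0],[128,0,-0.006,0,0],[128,0,-0.005,0,0],[128,0,-0.005,0,0],[128,0,-0.005,0,0],[128,0,-0.004,0,0],[128,0,-0.004,0,0]]}}

```text
clock: 9.95
eef_pos: [0.5645, 0.1602, 0.0241]
eef_rot: [-3.138, -0.011, -0.127]
wrist_force: [-6.7, -17.2, 2.7]
opening: 0.501
```

>>> {"op": "carry_out", "data": {"series": [[128,0,-0.003,0,0],[128,0,-0.002,0,0],[128,0,-0.002,0,0]]}}

```text
clock: 10.32
eef_pos: [0.5633, 0.1605, 0.0242]
eef_rot: [3.135, -0.005, -0.126]
wrist_force: [-2.5, -24.9, 9.1]
opening: 0.496
```

```bash
python3 go.py s 35 -25 22 0
```

```text
tool shift [-0.0007 -0.0028  0.0022] turn(deg, world yaw +; tool z turn = minus) -0.6 tgt [0.5629 0.1634] F [ -2.5 -24.9   9.1] open 0.496 t 10.32 rot [ 3.135 -0.005 -0.126] in stage [ 35.8 -27.8] 0.0242
```

>>> {"op": "carry_out", "data": {"series": [[128,0,0.008,0,0],[128,0,0.005,-0.02,0],[255,0,0,-0.03,0],[255,-0.03,0.0,0,0.6],[255,-0.03,-0.03,0,0],[255,-0.03,-0.03,0,0],[255,0,-0.015,0,0]]}}

```text
clock: 11.2
eef_pos: [0.4833, 0.2365, 0.0825]
eef_rot: [3.139, -0.012, -0.14]
wrist_force: [0.9, -0.7, 0.1]
opening: 0.009
```

```bash
python3 go.py s -48 33 21 0;  python3 - <<'E'
from h import *
f=grab("top");cv2.imwrite("pics/t3.png",cv2.resize(f["pixels"][140:260,150:290],None,fx=5,fy=5,interpolation=cv2.INTER_CUBIC))
f=grab("scene");cv2.imwrite("pics/s3.png",cv2.resize(f["pixels"][180:290,220:370],None,fx=5,fy=5,interpolation=cv2.INTER_CUBIC))
E
```

```text
tool shift [0.0058 0.0036 0.0615] turn(deg, world yaw +; tool z turn = minus) 0.2 tgt [0.4885 0.2321] F [ 0.9 -0.7  0.1] open 0.009 t 11.2 rot [ 3.139 -0.012 -0.14 ] in stage [-53.8  36.6] 0.0825
```

View pics/s3.png

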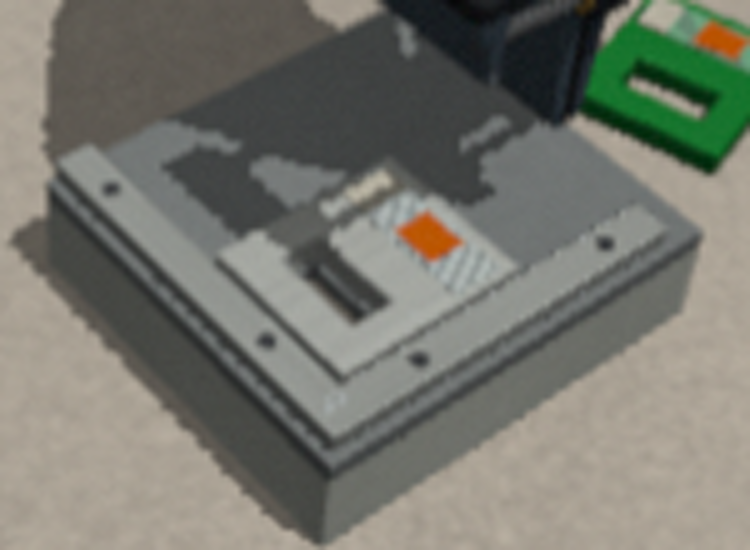

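The carrier looks flush with both fences and the slots line up. One gentle confirming push in x.

>>> {"op": "carry_out", "data": {"series": [[255,0,0.003,0.025,0],[255,0,0,0.02,0],[255,0,0,0.012,0],[255,0,0,0.004,0],[255,0.008,0,0,0],[255,0.006,0,0,0],[255,0.004,0,0,0],[255,0.003,0,0,0]]}}

```text
clock: 12.3
eef_pos: [0.513, 0.2289, 0.0241]
eef_rot: [-3.14, -0.018, -0.142]
wrist_force: [-14.6, 6.9, 0.2]
opening: 0.004
```

```bash
python3 go.py s -29 33 21 0
```

```text
tool shift [-0.0057  0.0002  0.0031] turn(deg, world yaw +; tool z turn = minus) 0.3 tgt [0.5073 0.2295] F [-14.6   6.9   0.2] open 0.004 t 12.3 rot [-3.14  -0.018 -0.142] in stage [-23.3  33.2] 0.0241
```

>>> {"op": "carry_out", "data": {"series": [[255,-0.012,0,0,0],[255,-0.004,0,-0.03,0],[0,0,0,-0.05,0],[0,0,0.02,-0.03,0],[0,0,0,0,0]]}}

```text
clock: 12.92
eef_pos: [0.4889, 0.2114, 0.1362]
eef_rot: [-3.141, -0.017, -0.141]
wrist_force: [-0.3, 0.7, -1.0]
opening: 0.305
```

```bash
cat > stripe.py <<'E'
from h import *
def stripe(f,box,z):
    im=f["pixels"];u0,v0,u1,v1=box
    hsv=cv2.cvtColor(im,cv2.COLOR_BGR2HSV);m=cv2.inRange(hsv,(5,110,60),(22,255,255))
    s=m[v0:v1,u0:u1];v,u=np.where(s)
    if len(u)<5: return None
    P=np.array([onz(f,a+u0,b+v0,z)[:2] for a,b in zip(u,v)])
    (c,wh,ang)=cv2.minAreaRect((P*1e4).astype(np.float32))
    q=np.linalg.svd(P-P.mean(0))[2][0]
    return len(u),P.mean(0).round(4),round(np.arctan2(q[1],q[0]),3),np.round(np.sort(wh)/10,1)
if __name__=="__main__":
    for n,b in(("top",(305,150,350,205)),("scene",(170,140,215,175))):
        print(n,stripe(np.load(n+".npy",allow_pickle=True).item(),b,.085))
E
python3 stripe.py; python3 go.py w .56 -.134 .1 -1.46
```

```text
top (51, array([ 0.5615, -0.1337]), np.float64(-3.037), array([ 6.3, 50.9]))
scene (37, array([ 0.5614, -0.1338]), np.float64(0.105), array([ 7.7, 48.7]))
tool shift [0.1188 0.332  0.0362] turn(deg, world yaw +; tool z turn = minus) -75.6 tgt [ 0.56  -0.134] F [-0.3  0.7 -1. ] open 0.305 t 12.93 rot [-3.141 -0.017 -0.141] in stage [-44.8  12.5] 0.1362
```

>>> {"op": "carry_out", "data": {"series": [[0,0.02,0.055,0,0],[0,0.02,0.055,0,0],[0,0.02,0.055,0,0],[0,0.02,0.055,0,0],[0,0.02,0.055,0,0],[0,0.019,0.055,0,0],[0,0,0,0,10.7],[0,0,0,0,10.7],[0,0,0,0,10.7],[0,0,0,0,10.7],[0,0,0,0,10.7],[0,0,0,0,10.7]]}}

```text
clock: 14.42
eef_pos: [0.5569, -0.1358, 0.1228]
eef_rot: [-3.135, -0.001, -1.264]
wrist_force: [-1.0, -0.6, 0.1]
opening: 0.999
```

```bash
python3 go.py w .5614 -.1338 .07 -1.466
```

```text
tool shift [-0.0006 -0.0049  0.0528] turn(deg, world yaw +; tool z turn = minus) -11.6 tgt [ 0.5614 -0.1338] F [-1.  -0.6  0.1] open 0.999 t 14.43 rot [-3.135e+00 -1.000e-03 -1.264e+00] in stage [  69.6 -322.3] 0.1228
```

>>> {"op": "carry_out", "data": {"series": [[0,0,-0.005,0.02,10.7],[0,0,0,0.02,1],[0,0,0,0.01,0],[0,0,0,0,0]]}}

```text
clock: 14.92
eef_pos: [0.5603, -0.1317, 0.0672]
eef_rot: [-3.139, 0.002, -1.47]
wrist_force: [-0.5, 0.2, 0.7]
opening: 1.002
```

```bash
python3 go.py w .5614 -.1338 .016 -1.466
python3 - <<'E'
from h import *
f=grab("scene");cv2.imwrite("pics/s4.png",cv2.resize(f["pixels"][80:200,120:270],None,fx=5,fy=5,interpolation=cv2.INTER_CUBIC))
E
```

```text
tool shift [ 0.0023 -0.0009  0.0512] turn(deg, world yaw +; tool z turn = minus) 0.3 tgt [ 0.5614 -0.1338] F [-0.5  0.2  0.7] open 1.002 t 14.93 rot [-3.139e+00  2.000e-03 -1.470e+00] in stage [  72.4 -317.7] 0.0672
```

View pics/s4.png

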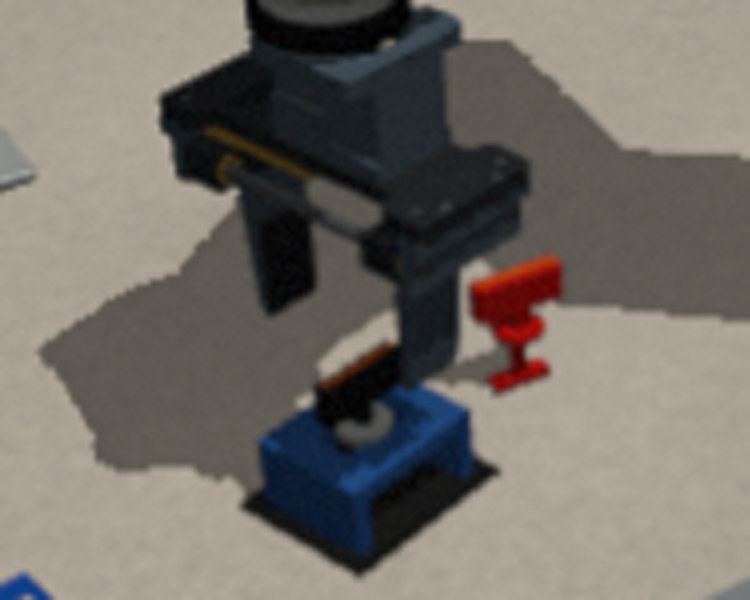

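>>> {"op": "carry_out", "data": {"series": [[0,0.002,-0.001,0.02,0],[0,0,0,0.015,0],[0,0,0,0.01,0],[0,0,0,0.004,0],[0,0,0,0,0]]}}

```text
clock: 15.6
eef_pos: [0.5624, -0.1338, 0.0159]
eef_rot: [-3.137, 0.001, -1.47]
wrist_force: [-0.1, -0.9, 1.3]
opening: 1.002
```

```bash
python3 go.py w .5614 -.1338 .016 -1.466
```

```text
tool shift [-0.0002  0.001  -0.0001] turn(deg, world yaw +; tool z turn = minus) 0.2 tgt [ 0.5614 -0.1338] F [-0.1 -0.9  1.3] open 1.002 t 15.6 rot [-3.137e+00  1.000e-03 -1.470e+00] in stage [  74.8 -319.6] 0.0159
```

>>> {"op": "carry_out", "data": {"series": [[255,0,0,0,0],[255,0,0,0,0],[255,0,0,0,0],[255,0,0,0,0],[255,0,0,0,0],[255,0,0,0,0],[255,0,0,0,0]]}}

```text
clock: 16.48
eef_pos: [0.5633, -0.1341, 0.0171]
eef_rot: [-3.136, 0.001, -1.47]
wrist_force: [-0.5, 0.2, -0.0]
opening: 0.265
```

>>> {"op": "carry_out", "data": {"series": [[255,0,0,-0.01,0],[255,0,0,-0.02,0],[255,0,0,-0.03,0],[255,0,0,-0.03,0],[255,0,0,-0.03,0],[255,0,0,0,0]]}}

```text
clock: 17.23
eef_pos: [0.563, -0.1344, 0.1469]
eef_rot: [-3.133, -0.0, -1.47]
wrist_force: [-0.3, 0.1, -0.9]
opening: 0.144
```

```bash
python3 go.py s 53 33 130 -0.0
python3 - <<'E'
from h import *
f=grab("scene");cv2.imwrite("pics/s5.png",cv2.resize(f["pixels"][60:180,120:270],None,fx=5,fy=5,interpolation=cv2.INTER_CUBIC))
E
```

```text
tool shift [-0.3484 -0.0609  0.0169] turn(deg, world yaw +; tool z turn = minus) 76.4 tgt [0.5886 0.2184] F [-0.3  0.1 -0.9] open 0.144 t 17.23 rot [-3.133 -0.    -1.47 ] in stage [  75.5 -320. ] 0.1469
```

View pics/s5.png

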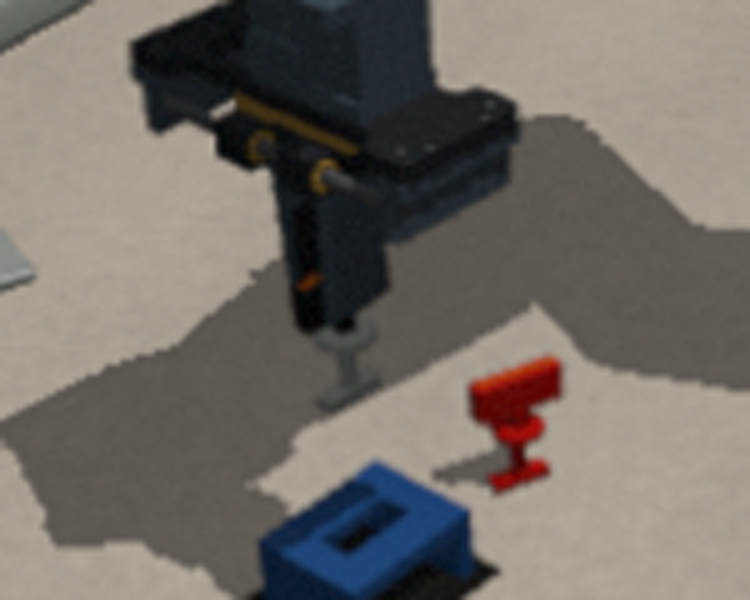

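The key is gripped upright, with its flange just below the tips. Now over to the slot.

>>> {"op": "carry_out", "data": {"series": [[255,-0.03,-0.005,0,0],[255,-0.055,-0.01,0,0],[255,-0.055,-0.01,0,0],[255,-0.055,-0.01,0,0],[255,-0.055,-0.01,0,0],[255,-0.055,-0.01,0,0],[255,-0.035,-0.005,0,0],[255,0,0,0,-10],[255,0,0,0,-10],[255,0,0,0,-10],[255,0,0,0,-10]]}}

```text
clock: 18.65
eef_pos: [0.5807, 0.2205, 0.1357]
eef_rot: [3.134, 0.004, -0.752]
wrist_force: [0.1, 0.1, -1.3]
opening: 0.142
```

>>> {"op": "carry_out", "data": {"series": [[255,0,0,0,-10],[255,0,0,0,-10],[255,0,0,0,-10],[255,0,0,0,0]]}}

```text
clock: 19.15
eef_pos: [0.5774, 0.2195, 0.1313]
eef_rot: [3.134, 0.013, -0.212]
wrist_force: [-0.1, -0.6, -0.4]
opening: 0.143
```

```bash
python3 go.py s 53 33 100 -0.0
```

```text
tool shift [ 0.0111 -0.0013  0.0313] turn(deg, world yaw +; tool z turn = minus) 4.3 tgt [0.5886 0.2184] F [-0.1 -0.6 -0.4] open 0.143 t 19.15 rot [ 3.134  0.013 -0.212] in stage [41.8 32.5] 0.1313
```

>>> {"op": "carry_out", "data": {"series": [[255,0.011,-0.001,0.01,-4.3],[255,0,0,0.02,0],[255,0,0,0.006,0],[255,0,0,0,0]]}}

```text
clock: 19.65
eef_pos: [0.5859, 0.2175, 0.0914]
eef_rot: [3.133, 0.017, -0.15]
wrist_force: [0.4, -0.4, -0.6]
opening: 0.142
```

```bash
python3 go.py s 53 33 40 -0.0
python3 - <<'E'
from h import *
f=grab("scene");np.save("sc2.npy",f,allow_pickle=True);c=f["pixels"][185:270,235:335].astype(float)
cv2.imwrite("pics/s6.png",cv2.resize(np.clip(c*1.5,0,255).astype(np.uint8),None,fx=7,fy=7,interpolation=cv2.INTER_CUBIC))
E
```

```text
tool shift [ 0.0025 -0.0013  0.0514] turn(deg, world yaw +; tool z turn = minus) 0.8 tgt [0.5886 0.2184] F [ 0.4 -0.4 -0.6] open 0.142 t 19.65 rot [ 3.133  0.017 -0.15 ] in stage [50.5 31.7] 0.0914
```

View pics/s6.png

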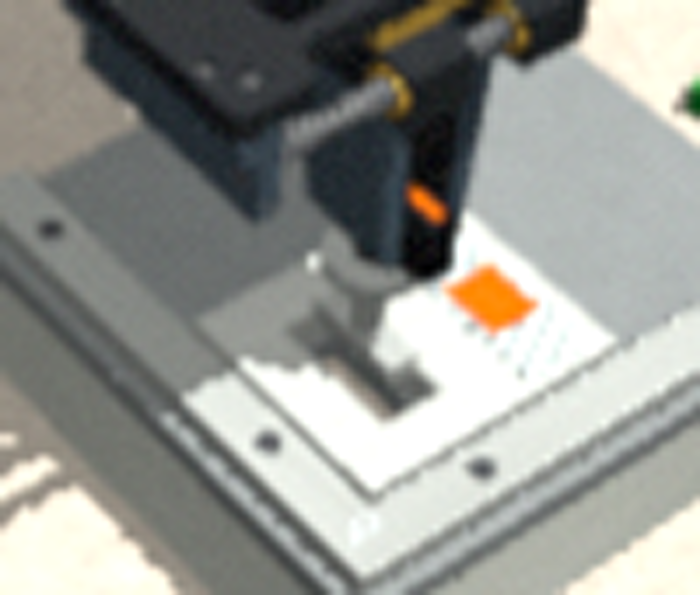

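Run:
```python
from h import *
f=np.load("sc2.npy",allow_pickle=True).item()
th=-0.136;t=np.array([.5316,.1929]);R=np.array([[np.cos(th),-np.sin(th)],[np.sin(th),np.cos(th)]])
def S(u,v,z): return (R.T@(onz(f,235+(u+.5)/7-.5,185+(v+.5)/7-.5,z)[:2]-t)*1000).round(1)
print("carrier corner 85,75:",S(372,495,.069))
for n,q in {"64,56.5":(393,418),"42,56.5":(438,388),"64,9.5":(290,328)}.items(): print(n,S(*q,.069))
# stage fence outer corner
print("fence inner corner top",S(374,493,.065), "plate corner 110,100", S(358,592,.055))
g=grab("top")
# stripe seen in scene at top z = reading+.069
import stripe
print(stripe.stripe(f,(290,208,303,220),.0914+.069)); print("stage of end", S(410,188,.160),S(440,218,.160))
```

```text
carrier corner 85,75: [86.1 74.4]
64,56.5 [61.7 55.9]
42,56.5 [42.9 55.1]
64,9.5 [63.1  9.5]
fence inner corner top [82.8 71.9] plate corner 110,100 [104.6  91.1]
(23, array([0.5992, 0.2419]), np.float64(1.298), array([ 6.7, 16.1]))
stage of end [59.8 50.2] [60.9 64. ]
```

>>> {"op": "carry_out", "data": {"series": [[255,0.0025,-0.001,0,-0.8],[255,0.001,0,0.004,0],[255,0,0,0,0]]}}

```text
clock: 20.12
eef_pos: [0.5907, 0.2184, 0.0889]
eef_rot: [3.135, 0.015, -0.135]
wrist_force: [0.2, -0.4, -1.6]
opening: 0.136
```

```bash
python3 go.py s 53 33 40 -0.0
```

```text
tool shift [-0.0021  0.0003  0.0489] turn(deg, world yaw +; tool z turn = minus) -0.1 tgt [0.5886 0.2184] F [ 0.2 -0.4 -1.6] open 0.136 t 20.12 rot [ 3.135  0.015 -0.135] in stage [55.1 33.3] 0.0889
```

>>> {"op": "carry_out", "data": {"series": [[255,-0.002,0,0,0],[255,0,0,0.006,0],[255,0,0,0.006,0],[255,0,0,0.004,0]]}}

```text
clock: 20.62
eef_pos: [0.5884, 0.2187, 0.0721]
eef_rot: [3.135, 0.014, -0.135]
wrist_force: [-0.2, 0.3, -0.5]
opening: 0.14
```

```bash
python3 go.py s 53 33 40 -0.0
```

```text
tool shift [0.0003 0.0002 0.0321] turn(deg, world yaw +; tool z turn = minus) -0.1 tgt [0.5886 0.2184] F [-0.2  0.3 -0.5] open 0.14 t 20.62 rot [ 3.135  0.014 -0.135] in stage [52.7 33.2] 0.0721
```

>>> {"op": "carry_out", "data": {"series": [[255,0,0,0.005,0],[255,0,0,0.005,0],[255,0,0,0.003,0]]}}

```text
clock: 21.0
eef_pos: [0.588, 0.2185, 0.0578]
eef_rot: [3.135, 0.015, -0.135]
wrist_force: [0.5, -0.2, -1.6]
opening: 0.138
```

>>> {"op": "carry_out", "data": {"series": [[255,0,0,0.004,0],[255,0,0,0.004,0]]}}

```text
clock: 21.25
eef_pos: [0.5883, 0.2189, 0.051]
eef_rot: [3.135, 0.015, -0.135]
wrist_force: [-18.1, -0.6, 43.2]
opening: 0.14
```

```bash
python3 go.py s 53 33 40 -0.0
```

```text
tool shift [0.0004 0.0004 0.011 ] turn(deg, world yaw +; tool z turn = minus) -0.1 tgt [0.5886 0.2184] F [-18.1  -0.6  43.2] open 0.14 t 21.25 rot [ 3.135  0.015 -0.135] in stage [52.6 33.4] 0.051
```

>>> {"op": "carry_out", "data": {"series": [[255,0,0,-0.0015,0],[255,0,0,0,0]]}}

```text
clock: 21.5
eef_pos: [0.5886, 0.2191, 0.0528]
eef_rot: [3.135, 0.014, -0.135]
wrist_force: [0.4, 0.1, -0.7]
opening: 0.143
```

```bash
python3 go.py s 53 33 40 -0.0
python3 - <<'E'
from h import *
f=grab("scene");np.save("sc3.npy",f,allow_pickle=True);c=f["pixels"][185:270,235:335].astype(float)
cv2.imwrite("pics/s7.png",cv2.resize(np.clip(c*1.7,0,255).astype(np.uint8),None,fx=7,fy=7,interpolation=cv2.INTER_CUBIC))
E
```

```text
tool shift [0.0001 0.0006 0.0128] turn(deg, world yaw +; tool z turn = minus) -0.1 tgt [0.5886 0.2184] F [ 0.4  0.1 -0.7] open 0.143 t 21.5 rot [ 3.135  0.014 -0.135] in stage [52.9 33.6] 0.0528
```

View pics/s7.png

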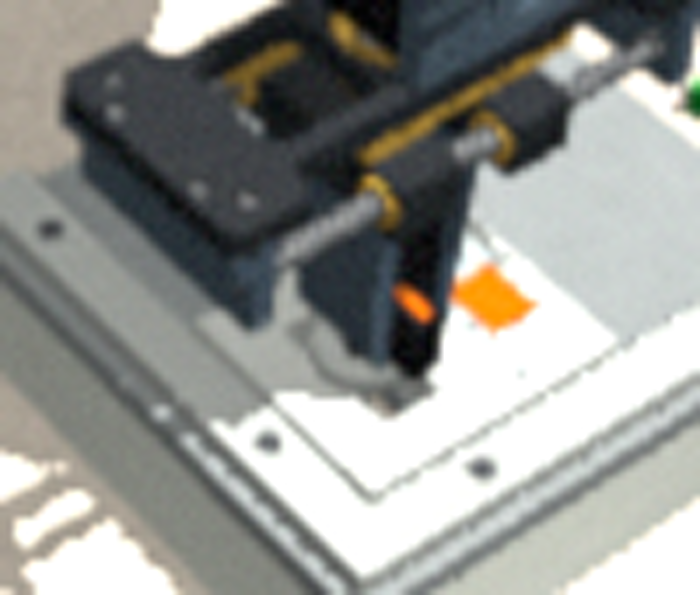

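```bash
python3 - <<'E'
from h import *
f=np.load("sc3.npy",allow_pickle=True).item()
th=-0.136;t=np.array([.5316,.1929]);R=np.array([[np.cos(th),-np.sin(th)],[np.sin(th),np.cos(th)]])
def C(x,y,z): return (proj(f,[*(t+R@np.array([x,y])/1000),z])-[235,185]+.5)*7
a=np.linspace(0,2*np.pi,73)
for zb in(.069,.074,.079):
    P=np.array([C(53+16*np.cos(q),33+16*np.sin(q),zb) for q in a]);T=np.array([C(53+16*np.cos(q),33+16*np.sin(q),zb+.005) for q in a])
    print(zb,"lowest",P[P[:,1].argmax()].round(),"leftmost",T[T[:,0].argmin()].round(),"lower edge@330",P[np.argmin(abs(P[:,0]-330)+1e3*(P[:,1]<P[:,1].mean()))].round(), "stripe +y end",C(53,61,zb+.04).round(),"tip y+16", C(53,49,zb+.021).round())
E
python3 - <<'E'
import cv2;im=cv2.imread("pics/s7.png",0)
for u in(320,340,360,375,385): print(u,im[330:425:5,u].tolist())
E
```

```text
0.069 lowest [371. 399.] leftmost [314. 346.] lower edge@330 [328. 386.] stripe +y end [438. 325.] tip y+16 [406. 344.]
0.074 lowest [372. 388.] leftmost [315. 335.] lower edge@330 [329. 375.] stripe +y end [440. 313.] tip y+16 [407. 333.]
0.079 lowest [373. 377.] leftmost [316. 324.] lower edge@330 [331. 364.] stripe +y end [442. 301.] tip y+16 [408. 321.]
320 [156, 162, 159, 155, 151, 145, 136, 127, 124, 134, 150, 164, 170, 177, 234, 255, 255, 255, 255]
340 [74, 97, 117, 136, 149, 155, 156, 160, 154, 140, 123, 125, 143, 171, 234, 255, 255, 255, 255]
360 [45, 45, 44, 42, 45, 77, 127, 152, 164, 158, 141, 120, 116, 136, 186, 236, 255, 255, 255]
375 [71, 73, 76, 73, 70, 71, 78, 101, 131, 146, 138, 119, 109, 120, 135, 159, 193, 240, 255]
385 [67, 61, 58, 61, 59, 63, 75, 104, 134, 145, 132, 111, 93, 90, 101, 121, 146, 174, 229]
```

The pixel check matches a flange height of about 0.070–0.072, so the head is through and the flange is essentially on the carrier. I'll turn in short batches and correct drift as I go.

>>> {"op": "carry_out", "data": {"series": [[255,0,0,0,-8],[255,0,0,0,-8]]}}

```text
clock: 21.8
eef_pos: [0.5883, 0.2189, 0.0522]
eef_rot: [3.139, 0.016, 0.151]
wrist_force: [0.3, 0.2, -1.2]
opening: 0.139
```

```bash
python3 go.py s 53 33 52.5 1.5708
```

```text
tool shift [ 0.0003  0.0005 -0.0003] turn(deg, world yaw +; tool z turn = minus) 73.5 tgt [0.5886 0.2184] F [ 0.3  0.2 -1.2] open 0.139 t 21.8 rot [3.139 0.016 0.151] in stage [52.6 33.4] 0.0522
```

>>> {"op": "carry_out", "data": {"series": [[255,0,0,-0.0003,-8],[255,0,0,-0.0003,-8],[255,0,0,-0.0003,-8]]}}

```text
clock: 22.18
eef_pos: [0.5878, 0.2186, 0.0522]
eef_rot: [-3.137, 0.016, 0.585]
wrist_force: [-0.2, -0.1, -1.2]
opening: 0.143
```

```bash
python3 go.py s 53 33 52.5 1.5708
```

```text
tool shift [ 0.0005  0.0006 -0.0003] turn(deg, world yaw +; tool z turn = minus) 48.7 tgt [0.5886 0.2184] F [-0.2 -0.1 -1.2] open 0.143 t 22.18 rot [-3.137  0.016  0.585] in stage [52.2 33.1] 0.0522
```

>>> {"op": "carry_out", "data": {"series": [[255,0.0005,0.0005,-0.0005,-8],[255,0,0,-0.0003,-8],[255,0,0,-0.0003,-8]]}}

```text
clock: 22.55
eef_pos: [0.5882, 0.2182, 0.0524]
eef_rot: [-3.13, 0.014, 1.018]
wrist_force: [0.0, 0.1, -1.2]
opening: 0.144
```

>>> {"op": "carry_out", "data": {"series": [[255,0,0,-0.0003,-8],[255,0,0,-0.0003,-8],[255,0,0,-0.0003,-8]]}}

```text
clock: 22.92
eef_pos: [0.5877, 0.218, 0.0524]
eef_rot: [-3.124, 0.008, 1.451]
wrist_force: [-0.5, -0.4, -0.9]
opening: 0.14
```

```bash
python3 go.py s 53 33 51.5 1.5708
```

```text
tool shift [0.0006 0.0008 0.0009] turn(deg, world yaw +; tool z turn = minus) -0.9 tgt [0.5886 0.2184] F [-0.5 -0.4 -0.9] open 0.14 t 22.93 rot [-3.124  0.008  1.451] in stage [52.2 32.4] 0.0524
```

>>> {"op": "carry_out", "data": {"series": [[255,0,0,0.001,0.8],[255,0,0,0.0005,0]]}}

```text
clock: 23.18
eef_pos: [0.5878, 0.218, 0.0512]
eef_rot: [-3.124, 0.008, 1.431]
wrist_force: [-6.6, -1.4, 16.1]
opening: 0.137
```

>>> {"op": "carry_out", "data": {"series": [[160,0,0,0,0],[160,0,0,0,0],[160,0,0,0,0],[100,0,0,0,0],[0,0,0,0,0],[0,0,0,0,0],[0,0,0,0,0]]}}

```text
clock: 24.05
eef_pos: [0.5878, 0.218, 0.0508]
eef_rot: [-3.124, 0.008, 1.422]
wrist_force: [-0.7, 0.1, 0.1]
opening: 0.782
```

>>> {"op": "carry_out", "data": {"series": [[0,0,0,-0.015,0],[0,0,0,-0.03,0],[0,0,0,-0.04,0],[0,0,0,-0.05,0],[0,0,0.0,-0.05,0]]}}

```text
clock: 24.68
eef_pos: [0.5895, 0.2184, 0.2417]
eef_rot: [-3.12, 0.01, 1.422]
wrist_force: [0.4, 0.4, 0.3]
opening: 0.999
```

```bash
python3 go.py w .45 -.3 .25 1.2
```

```text
tool shift [-0.5334 -0.0613 -0.0083] turn(deg, world yaw +; tool z turn = minus) -12.7 tgt [ 0.45 -0.3 ] F [0.4 0.4 0.3] open 0.999 t 24.68 rot [-3.12   0.01   1.422] in stage [53.9 33.1] 0.2417
```

>>> {"op": "carry_out", "data": {"series": [[0,-0.06,-0.007,0,0],[0,-0.06,-0.007,0,0],[0,-0.06,-0.007,0,0],[0,-0.06,-0.007,0,0],[0,-0.06,-0.007,0,0],[0,-0.06,-0.007,0,0],[0,-0.06,-0.007,0,0],[0,-0.06,-0.007,0,0]]}}

```text
clock: 25.68
eef_pos: [0.4636, -0.2582, 0.2614]
eef_rot: [-3.139, 0.008, 1.429]
wrist_force: [1.7, 0.5, 0.2]
opening: 1.001
```

Run:
```python
from h import *
import stripe
th=-0.136;t=np.array([.5316,.1929]);R=np.array([[np.cos(th),-np.sin(th)],[np.sin(th),np.cos(th)]])
def mask(f):
    return cv2.inRange(cv2.cvtColor(f["pixels"],cv2.COLOR_BGR2HSV),(5,110,60),(22,255,255))
for n in("top","scene"):
    f=grab(n);np.save(n+"E.npy",f,allow_pickle=True)
    k,l,st,ce=cv2.connectedComponentsWithStats(mask(f))
    for i in range(1,k):
        if st[i,4]<15: continue
        v,u=np.where(l==i)
        for z,nm in((.109,"stripe"),(.069,"label")):
            P=np.array([R.T@(onz(f,a,b,z)[:2]-t)*1000 for a,b in zip(u,v)])
            c=P.mean(0)
            if abs(c).max()>110: continue
            q=np.linalg.svd(P-c)[2][0]; e=(P-c)@q
            print(n,nm,st[i].tolist(),c.round(1),"ang vs stage x deg",round(np.degrees(np.arctan2(q[1],q[0])),1),"len",round(np.ptp(e),1))
# carrier edges in top view: bright carrier vs grey plate
f=np.load("topE.npy",allow_pickle=True).item();g=cv2.cvtColor(f["pixels"],cv2.COLOR_BGR2GRAY)
def prof(p,q,z,N=25):
    o=[]
    for s in np.linspace(0,1,N):
        x,y=np.array(p)*(1-s)+np.array(q)*s
        u=proj(f,[*(t+R@np.array([x,y])/1000),z]);o.append(int(cv2.getRectSubPix(g,(1,1),(float(u[0]),float(u[1])))[0,0]))
    return o
print("right edge y -21..3 (home -9):"); [print(x,prof((x,-21),(x,3),.069)) for x in(-5,35,78)]
print("near edge x -27..-3 (home -15):"); [print(y,prof((-27,y),(-3,y),.069)) for y in(0,33,68)]
for n,a in(("top","topE"),("scene","sceneE")):
    A=np.load(n+".npy",allow_pickle=True).item()["pixels"].astype(int);B=np.load(a+".npy",allow_pickle=True).item()["pixels"].astype(int)
    if n=="top":
        d=abs(A-B).max(2)
        print("bystander diff jar/beaker/box",[float(d[y0:y1,x0:x1].mean().round(1)) for x0,y0,x1,y1 in((205,98,232,130),(260,86,290,124),(298,90,338,118))])
```

```text
top stripe [190, 161, 3, 21, 40] [55.7 34.7] ang vs stage x deg -179.9 len 50.4
top label [190, 161, 3, 21, 40] [65.5 41.8] ang vs stage x deg -179.9 len 52.6
top stripe [186, 191, 10, 7, 68] [-1.4 32.7] ang vs stage x deg -85.3 len 22.0
top label [186, 191, 10, 7, 68] [ 6.  39.7] ang vs stage x deg -85.3 len 23.0
scene stripe [278, 218, 19, 12, 60] [55.9 33.5] ang vs stage x deg 0.2 len 50.5
scene label [278, 218, 19, 12, 60] [28.6  6.4] ang vs stage x deg 0.2 len 53.6
scene stripe [298, 223, 14, 10, 70] [33.8 62.7] ang vs stage x deg 90.8 len 21.9
scene label [298, 223, 14, 10, 70] [ 5.  37.4] ang vs stage x deg 90.8 len 23.3
right edge y -21..3 (home -9):
-5 [95, 96, 97, 99, 97, 81, 64, 57, 54, 52, 56, 61, 84, 117, 142, 124, 107, 109, 120, 129, 132, 135, 134, 130, 127]
35 [97, 98, 101, 103, 88, 69, 54, 51, 48, 42, 36, 39, 82, 126, 140, 139, 138, 136, 135, 134, 134, 133, 134, 135, 136]
78 [96, 99, 103, 100, 79, 59, 51, 50, 49, 43, 36, 57, 99, 141, 139, 137, 135, 134, 133, 133, 133, 133, 134, 135, 135]
near edge x -27..-3 (home -15):
0 [95, 94, 95, 97, 98, 97, 96, 94, 91, 90, 90, 91, 100, 114, 126, 130, 135, 136, 133, 130, 132, 134, 135, 136, 136]
33 [96, 97, 98, 98, 98, 98, 98, 99, 98, 87, 76, 82, 101, 118, 129, 139, 144, 144, 144, 138, 131, 123, 113, 104, 99]
68 [86, 85, 84, 85, 86, 87, 89, 91, 88, 85, 83, 83, 82, 100, 119, 131, 137, 143, 143, 142, 141, 141, 141, 141, 141]
bystander diff jar/beaker/box [4.4, 3.1, 4.2]
```

Key is seated and crosswise in both views. The carrier edges are about 0.6° off my assumed stage yaw, so I'll check that against the fences themselves.

Run:
```python
from h import *
th=-0.136;t=np.array([.5316,.1929]);R=np.array([[np.cos(th),-np.sin(th)],[np.sin(th),np.cos(th)]])
for n in("topE","sceneE"):
    f=np.load(n+".npy",allow_pickle=True).item();g=cv2.cvtColor(f["pixels"],cv2.COLOR_BGR2GRAY)
    def prof(p,q,z,N=21):
        o=[]
        for s in np.linspace(0,1,N):
            x,y=np.array(p)*(1-s)+np.array(q)*s
            u=proj(f,[*(t+R@np.array([x,y])/1000),z]);o.append(int(cv2.getRectSubPix(g,(1,1),(float(u[0]),float(u[1])))[0,0]))
        return o
    print(n,"far gap x 75..95");[print(y,prof((75,y),(95,y),.067)) for y in(-5,15,33,50,68)]
    print("left gap y 65..85");[print(x,prof((x,65),(x,85),.067)) for x in(-10,10,35,60,78)]
    if n=="topE":
        print("far fence outer x95..120");[print(y,prof((95,y),(120,y),.065,26)) for y in(-80,-20,40,80)]
        print("plate right edge y -90..-110");[print(x,prof((x,-90),(x,-110),.055)) for x in(-90,-20,60)]
        print("plate near edge x -100..-120");[print(y,prof((-100,y),(-120,y),.055)) for y in(-60,10,80)]
```

```text
topE far gap x 75..95
-5 [136, 136, 136, 135, 136, 136, 137, 138, 139, 136, 131, 126, 122, 118, 115, 114, 114, 113, 113, 113, 113]
15 [76, 74, 72, 71, 72, 73, 73, 73, 73, 71, 70, 68, 64, 61, 74, 90, 103, 109, 114, 117, 117]
33 [22, 20, 19, 20, 21, 22, 21, 20, 20, 22, 24, 30, 38, 48, 61, 73, 88, 104, 118, 120, 122]
50 [128, 127, 125, 124, 123, 121, 119, 117, 121, 126, 128, 128, 129, 128, 126, 125, 125, 125, 125, 123, 120]
68 [135, 135, 135, 136, 136, 136, 135, 136, 137, 139, 133, 127, 121, 119, 117, 116, 115, 114, 114, 115, 115]
left gap y 65..85
-10 [139, 138, 139, 141, 142, 144, 145, 145, 145, 140, 128, 117, 117, 119, 120, 121, 123, 121, 119, 119, 121]
10 [142, 134, 125, 119, 114, 112, 127, 142, 144, 140, 135, 129, 123, 119, 118, 117, 119, 122, 122, 121, 119]
35 [134, 133, 135, 138, 141, 141, 140, 139, 138, 136, 129, 122, 118, 118, 117, 118, 118, 119, 118, 117, 117]
60 [132, 133, 135, 137, 138, 139, 139, 140, 140, 133, 124, 117, 116, 114, 114, 113, 113, 116, 119, 119, 118]
78 [133, 132, 133, 136, 138, 138, 137, 136, 135, 133, 129, 123, 117, 115, 113, 113, 114, 115, 115, 115, 114]
fa
[... 1577 characters left out ...]
140, 143, 143, 142, 141, 142]
68 [160, 161, 161, 162, 162, 161, 159, 157, 144, 125, 104, 94, 95, 107, 123, 137, 142, 142, 141, 141, 141]
left gap y 65..85
-10 [160, 158, 158, 160, 160, 160, 154, 141, 127, 116, 112, 118, 127, 137, 142, 143, 143, 144, 143, 143, 142]
10 [166, 163, 160, 158, 159, 159, 154, 143, 128, 113, 110, 114, 121, 130, 136, 140, 143, 143, 143, 143, 142]
35 [160, 162, 163, 165, 164, 160, 152, 141, 128, 119, 114, 114, 122, 130, 136, 139, 140, 141, 141, 141, 140]
60 [159, 161, 163, 164, 162, 160, 157, 141, 125, 110, 107, 113, 121, 131, 136, 139, 140, 140, 140, 139, 140]
78 [160, 161, 162, 162, 160, 156, 148, 134, 120, 109, 111, 121, 132, 139, 140, 140, 140, 140, 140, 140, 140]
```

```bash
python3 -c "
from cell import ctrl
s=ctrl.sense();print(s['clock'],s['wrist_force'].round(1));print(ctrl.sign_off())"
```

```text
25.775 [ 0.1 -0.4  0.1]
the job is handed in; nothing more can be done
None
```

I slid the carrier home against both fences and put the key through both slots. I then gave it a quarter turn, let go and signed off at 25.8 s, with the arm clear and touching nothing.

**Last checks**
- **Carrier:** The top view shows no gap at either fence. In the scene view the thin seam at each fence has an even width, so the carrier is not skewed. Its near and right edges measure within about 1 mm of home.
- **Key:** Both cameras put the handle at its seated height and lined up with the stage's x axis to about 0.2°, so the head is crosswise. It sits about 3 mm off the slot centre in x, within the stem's clearance.
- **Bystanders:** The image areas of the beaker, jar and slide box did not change from the first top picture.

**Disagreements and limits**
- **Fingertip height:** The fingertips sat about 39 mm higher than the TCP reading implied. I measured this in the scene images and worked with that offset.
- **Early lift:** The fingers were still closing when I started the lift, so the key ended up gripped about 10 mm lower than planned. I seated it by contact instead. That press briefly reached 43 N at the wrist, through the key and not the gripper body.
- **Carrier angle:** The carrier edges were about 0.6° off my assumed stage angle. The even fence seams suggest the error is in my estimate of the stage angle, not the carrier.
- **Lock not tested:** I did not pull up on the key. That the head is locked rests on the seated height, the measured angle and the lack of resistance while turning.

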